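# Pack away the cook set: nest the vessels and top up the spice caddy

## Robot

A 6-joint arm with a two-finger parallel gripper is mounted at the origin on the work surface. World frame = base frame: x ahead of the robot, y to its left, z up, the work surface at z = 0. Lengths are in m, angles in rad, forces in N, time in s.
With the tool pointing down it reaches from about 0.4 to 0.825 m from the base axis. Payload 7 kg.
Tool frame: the origin (TCP) lies between the finger pads; the fingertips stand 11 mm ahead of it and the grasp point (between the pads) lies 8 mm behind it; z points along the fingers, y is the line along which they close (so a half turn about z gives the same grasp; the last joint's range is limited). The gripper opens to 88 mm and grips with 3 to 60 N. Pads are 19 mm wide; open, the fingers measure 130 mm over their backs; the gripper's body (78 mm by 193 mm) begins 47 mm behind the grasp point.
Start: joints at [1.551, 0.359, 0.012, 0, -1.224, -0.288], TCP at [0.205, 0.643, 0.238] pointing down, gripper open.
Joint ranges: [-3.07, 3.07], [-1.43, 2.12], [-1.02, 1.25], [-3.03, 1.67], [-3.05, -0], [-3.03, 3.03]. Speed limits (rad/s): [2.39, 2.39, 3.01, 3.14, 3.14, 3.14].

## Interface

Orientations are given as a rotation vector (axis times angle).
In Python, from workcell import read_state, grab_frame, calibration, job_done gives the robot as it stands. The module is installed in compiled form; this text tells all that it offers.
- The arm moves only by the tool play_rows, never from a script. Its argument "commands" is a list of rows, each a list of 5 numbers: the opening, from 0 (shut) to 1 (fully open), then the shift along the tool's x, y, z in mm, then the turn about the tool's z in rad. A call has exactly 5 rows; each row shifts and turns the commanded pose from where the row before left it, along the tool's axes as they then stand; what a row does not reach is not made up. A row lasts 1/10 s, in which the tool goes at most 50 mm and 8.59 degrees, less where a joint would pass 70% of its speed; a pose out of reach is approached as far as the arm can. A call is refused whole if a number of a shift passes 50 or a number of a turn 0.15, either way. A call with a gripper value outside its range is refused whole. The fingers move at their own pace and stop on an object; "force" is the grip in N (left out, the last holds). Time passes only in rows, so rows that do not move let the fingers close, or fill a call up. It gives the time, the measured TCP pose, the force, the opening and the grip force at its end, in the units of the state.
- read_state(): the state, without advancing time (a new reading comes with each control period).
- grab_frame(name): name is "scene" or "top" or "wrist"; returns (picture, depth): 384x512x3 uint8, red, green, blue; 384x512 float32, m along the optical axis (not along the pixel's ray), 0 where there is no reading.
- calibration(name): a dict with "K" (3x3 intrinsics, pixels), "T" (4x4, takes a point from camera to world coordinates); the wrist camera has in their place "tool_from_camera" (4x4, takes a point from camera to tool coordinates, whose origin is the TCP and whose axes are the flange's). Camera axes: x right, y down, z forward; pixel columns grow to the right and rows downward; lengths in m; the calibration is good to about 2 mm. A picture is of the moment at which its call begins: read the wrist's pose just before it. calibration takes no time and is no camera call.
- job_done(): hands the job in; it is judged then, once.
The state is a dict: "time": time; "joints": joint angles; "qd": joint speeds; "effort": joint torques, N m; "position": TCP position; "tool_rot": TCP orientation; "contact_force": force on the tool from outside, world axes, zero at the start; "ft_torque": the same for the moment, N m; "finger_gap": finger opening in m; "grasp_force": force on a finger pad.
Only numpy, scipy, OpenCV 4.12 (cv2) and the standard library are available. Lean on these libraries where they do the work, as an engineer would, in place of code of your own. Each camera call takes 0.05 s, during which the arm holds its last target. There are 200 camera calls.

## Task

Pack the cook set away: nest every bowl, dish, tumbler and beaker on the table inside the pan in size order, each standing flat and upright inside the next larger one that is there. In the caddy, slide the cover open, stand a spare spice jar in each empty pocket, and slide the cover fully shut again. Leave the jars already in their pockets and the whisk alone, do not tip the pan, and leave any spare that is not needed standing upright.

Things in the scene. Friction and masses are not known exactly. Their poses are not given: they have to be found in the camera images.
- pan: Shallow aluminium pan, the largest vessel (0.8 kg, loose), two small black side loops under the rim at local +y and -y, straight-sided, round and open at the top: outer diameter 190 mm, inner 182 mm, height 40 mm, wall 4 mm, floor 5 mm thick. Origin at the centre of its underside, z up along its axis. Always there; the others nest in it.
- bowl: White ceramic bowl, next size below the pan (about 0.3 kg), straight-sided, round and open at the top: outer diameter 136 mm, inner 120 mm, height 60 mm, wall 8 mm, floor 6 mm thick. Origin at the centre of its underside, z up along its axis. Too wide to span: pinch its wall at the rim, one finger inside, one outside. May be absent (None).
- dish: Terracotta-red dish, next size below the bowl (about 0.2 kg), straight-sided, round and open at the top: outer diameter 92 mm, inner 76 mm, height 72 mm, wall 8 mm, floor 6 mm thick. Origin at the centre of its underside, z up along its axis. Too wide to span: pinch its wall at the rim, one finger inside, one outside. May be absent (None).
- tumbler: Green plastic tumbler, next size below the dish, straight-sided, round and open at the top: outer diameter 64 mm, inner 56 mm, height 84 mm, wall 4 mm, floor 4 mm thick. Origin at the centre of its underside, z up along its axis. Can be gripped across its outside near the rim. May be absent (None).
- beaker: Slim yellow plastic beaker, the smallest vessel, straight-sided, round and open at the top: outer diameter 40 mm, inner 32 mm, height 98 mm, wall 4 mm, floor 4 mm thick. Origin at the centre of its underside, z up along its axis. Can be gripped across its outside near the rim. May be absent (None).
- cover_grip (a point): Top centre of the blue grip fin on the caddy's sliding cover (moves with it): fin 14 mm thick along the caddy's x, 60 mm long along its y, 26 mm high. The cover is a pale blue hood, 124 mm along x, 136 mm wide, top 92 mm and underside 88 mm above the table, open at its ends.
- cover (a joint): Cover travel in m along the caddy's +x: 0 = fully shut over the jar pockets, 0.124 = fully open, over the utensil bay. Sliding friction about 1.2 N; it stays where it is left.
- caddy: White plastic utensil caddy, fixed to the table, walls 42 mm high, 128 mm wide along its y, dividers 40 mm high. Origin on the table under the centre of the four-pocket jar bay; x points from the jar bay to the utensil bay (its centre at x = 124 mm; its utensils stay); z up.
- pocket0 (a point): Centre of the floor of jar pocket 0 (4 mm above the table), at caddy x = -31, y = -31 mm; the pocket is about 50 mm square and open at the top once the cover is open. A jar standing in it shows its cap above the walls, and clears the shut cover.
- pocket1 (a point): Centre of the floor of jar pocket 1 (4 mm above the table), at caddy x = -31, y = 31 mm; the pocket is about 50 mm square and open at the top once the cover is open. A jar standing in it shows its cap above the walls, and clears the shut cover.
- pocket2 (a point): Centre of the floor of jar pocket 2 (4 mm above the table), at caddy x = 31, y = -31 mm; the pocket is about 50 mm square and open at the top once the cover is open. A jar standing in it shows its cap above the walls, and clears the shut cover.
- pocket3 (a point): Centre of the floor of jar pocket 3 (4 mm above the table), at caddy x = 31, y = 31 mm; the pocket is about 50 mm square and open at the top once the cover is open. A jar standing in it shows its cap above the walls, and clears the shut cover.
- jar0: Spice jar, brown glass with a paper band and black cap: body 40 mm diameter up to z = 42 mm, shoulder to z = 50 mm, then a cap of 22 mm diameter (the grip) to z = 76 mm. Origin at the centre of its underside, z up. If present it stands in pocket 0 from the start; None means that pocket is empty.
- jar1: Spice jar, brown glass with a paper band and black cap: body 40 mm diameter up to z = 42 mm, shoulder to z = 50 mm, then a cap of 22 mm diameter (the grip) to z = 76 mm. Origin at the centre of its underside, z up. If present it stands in pocket 1 from the start; None means that pocket is empty.
- jar2: Spice jar, brown glass with a paper band and black cap: body 40 mm diameter up to z = 42 mm, shoulder to z = 50 mm, then a cap of 22 mm diameter (the grip) to z = 76 mm. Origin at the centre of its underside, z up. If present it stands in pocket 2 from the start; None means that pocket is empty.
- jar3: Spice jar, brown glass with a paper band and black cap: body 40 mm diameter up to z = 42 mm, shoulder to z = 50 mm, then a cap of 22 mm diameter (the grip) to z = 76 mm. Origin at the centre of its underside, z up. If present it stands in pocket 3 from the start; None means that pocket is empty.
- spare0: Spice jar, brown glass with a paper band and black cap: body 40 mm diameter up to z = 42 mm, shoulder to z = 50 mm, then a cap of 22 mm diameter (the grip) to z = 76 mm. Origin at the centre of its underside, z up. A spare, standing on the table.
- spare1: Spice jar, brown glass with a paper band and black cap: body 40 mm diameter up to z = 42 mm, shoulder to z = 50 mm, then a cap of 22 mm diameter (the grip) to z = 76 mm. Origin at the centre of its underside, z up. A spare, standing on the table.
- spare2: Spice jar, brown glass with a paper band and black cap: body 40 mm diameter up to z = 42 mm, shoulder to z = 50 mm, then a cap of 22 mm diameter (the grip) to z = 76 mm. Origin at the centre of its underside, z up. A spare, standing on the table.
- whisk: Steel whisk lying on the table, 250 mm long, handle to its local -x; a bystander to leave alone.
- mill: Dark wooden pepper mill, 52 mm diameter, 112 mm high, a fixed bystander. Origin at the centre of its underside.
Mind the look-alikes: they are no part of the job. Of the things shaped like the bowl, the white one is meant.

How it is judged:
On the way, in this order (a step that is already met when the one before it is completed fails the run):
1. the caddy's cover is slid open (at least 110 mm) (value of joint cover above 0.11 m), for 0.2 s.
2. every pocket holds an upright, fully seated jar (((horizontal distance between jar0 and pocket0 below 0.012 m and z of jar0 in the frame of pocket0 below 0.006 m and angle between jar0's own z axis and vertical below 0.12 rad) or (horizontal distance between spare0 and pocket0 below 0.012 m and z of spare0 in the frame of pocket0 below 0.006 m and angle between spare0's own z axis and vertical below 0.12 rad) or (horizontal distance between spare1 and pocket0 below 0.012 m and z of spare1 in the frame of pocket0 below 0.006 m and angle between spare1's own z axis and vertical below 0.12 rad) or (horizontal distance between spare2 and pocket0 below 0.012 m and z of spare2 in the frame of pocket0 below 0.006 m and angle between spare2's own z axis and vertical below 0.12 rad)) and ((horizontal distance between jar1 and pocket1 below 0.012 m and z of jar1 in the frame of pocket1 below 0.006 m and angle between jar1's own z axis and vertical below 0.12 rad) or (horizontal distance between spare0 and pocket1 below 0.012 m and z of spare0 in the frame of pocket1 below 0.006 m and angle between spare0's own z axis and vertical below 0.12 rad) or (horizontal distance between spare1 and pocket1 below 0.012 m and z of spare1 in the frame of pocket1 below 0.006 m and angle between spare1's own z axis and vertical below 0.12 rad) or (horizontal distance between spare2 and pocket1 below 0.012 m and z of spare2 in the frame of pocket1 below 0.006 m and angle between spare2's own z axis and vertical below 0.12 rad)) and ((horizontal distance between jar2 and pocket2 below 0.012 m and z of jar2 in the frame of pocket2 below 0.006 m and angle between jar2's own z axis and vertical below 0.12 rad) or (horizontal distance between spare0 and pocket2 below 0.012 m and z of spare0 in the frame of pocket2 below 0.006 m and angle between spare0's own z axis and vertical below 0.12 rad) or (horizontal distance between spare1 and pocket2 below 0.012 m and z of spare1 in the frame of pocket2 below 0.006 m and angle between spare1's own z axis and vertical below 0.12 rad) or (horizontal distance between spare2 and pocket2 below 0.012 m and z of spare2 in the frame of pocket2 below 0.006 m and angle between spare2's own z axis and vertical below 0.12 rad)) and ((horizontal distance between jar3 and pocket3 below 0.012 m and z of jar3 in the frame of pocket3 below 0.006 m and angle between jar3's own z axis and vertical below 0.12 rad) or (horizontal distance between spare0 and pocket3 below 0.012 m and z of spare0 in the frame of pocket3 below 0.006 m and angle between spare0's own z axis and vertical below 0.12 rad) or (horizontal distance between spare1 and pocket3 below 0.012 m and z of spare1 in the frame of pocket3 below 0.006 m and angle between spare1's own z axis and vertical below 0.12 rad) or (horizontal distance between spare2 and pocket3 below 0.012 m and z of spare2 in the frame of pocket3 below 0.006 m and angle between spare2's own z axis and vertical below 0.12 rad))), for 0.2 s.
At the end, for the whole second after the job is handed in: Each vessel is upright (0.12 rad), inside every larger one (axis offset under wall clearance + 5 mm), underside under 32 mm above the pan's; each pocket holds an upright jar, seated within 6 mm, 12 mm of centre; cover shut within 6 mm; all spares upright; pan level (0.06 rad) (all of step 2 and angle between pan's own z axis and vertical below 0.06 rad and horizontal distance between bowl and pan below 0.028 m and z of each of bowl, dish, tumbler, beaker in the frame of pan below 0.032 m and angle between each of bowl, dish, tumbler, beaker, spare0, spare1, spare2's own z axis and vertical below 0.12 rad and horizontal distance between dish and pan below 0.05 m and horizontal distance between dish and bowl below 0.019 m and horizontal distance between tumbler and pan below 0.064 m and horizontal distance between tumbler and bowl below 0.033 m and horizontal distance between tumbler and dish below 0.011 m and horizontal distance between beaker and pan below 0.076 m and horizontal distance between beaker and bowl below 0.045 m and horizontal distance between beaker and dish below 0.023 m and horizontal distance between beaker and tumbler below 0.013 m and value of joint cover below 0.006 m); the robot touches nothing.
It fails at once if the whisk is knocked or taken (distance of whisk from where it was at the start of the episode above 0.05 m).
It fails at once if a spice jar already in its pocket is taken out (distance of any of jar0, jar1, jar2, jar3 from where it was at the start of the episode above 0.03 m).
It fails at once if the pan is tipped (angle between pan's own z axis and vertical above 0.3 rad).
Of bowl, dish, tumbler, beaker only 3 to 4 are there at a start; the rules pass over those that are not, and their reading is None.
Of jar0, jar1, jar2, jar3 only 1 to 2 are there at a start; the rules pass over those that are not, and their reading is None.
At some moment in a run one of bowl, dish, tumbler may be knocked a few centimetres aside while the robot is not near it.
It also fails if it takes over 210 s, if anything falls off the work surface, if the arm or the gripper's body presses on something with over 40 N, if the wrist force passes 120 N, or if a joint passes its speed limit or range.

## Working session

There is one attempt and no reset: what is moved stays moved. The work goes in short steps, Python scripts to look and compute and a tool call to move; the robot and the scene stay as the last step left them, time stands still between calls to the robot, and variables do not carry over. Pictures are saved under pics/ and viewed, at most 14 in all, crops included, and the job is handed in when it is done.

Besides the shell and the picture viewer there is one more tool, called after ">>>" by a JSON object that holds its "op" and its "data". play_rows: Moves the arm, as the interface text tells. Its arguments: {"type":"object","properties":{"commands":{"type":"array","items":{"type":"array","items":{"type":"number"}}},"force":{"type":"number"}},"required":["commands"]}

```bash
mkdir -p pics; cat > h.py <<'E'
import numpy as np, cv2
from workcell import *
from scipy.spatial.transform import Rotation as R
def cloud(name):
    s=read_state(); im,d=grab_frame(name); c=calibration(name); K=np.array(c["K"])
    if name=="wrist":
        T=np.eye(4);T[:3,:3]=R.from_rotvec(s["tool_rot"]).as_matrix();T[:3,3]=s["position"];T=T@np.array(c["tool_from_camera"])
    else: T=np.array(c["T"])
    v,u=np.mgrid[:384,:512]
    P=np.stack([(u-K[0,2])/K[0,0]*d,(v-K[1,2])/K[1,1]*d,d],-1)@T[:3,:3].T+T[:3,3]
    P[d==0]=np.nan
    return im,d,P
def save(im,n): cv2.imwrite("pics/"+n,cv2.cvtColor(im,cv2.COLOR_RGB2BGR))
def st():
    s=read_state(); print(s["time"],np.round(s["position"],4),np.round(R.from_rotvec(s["tool_rot"]).as_matrix(),3).tolist(),s["finger_gap"],np.round(s["joints"],3))
E
python3 - <<'E'
from h import *
im,d,P=cloud("top"); np.save("top.npy",P); cv2.imwrite("topim.png",im[...,::-1])
save(cv2.resize(im,(800,600)),"top0.png")
im,d,P=cloud("scene"); save(cv2.resize(im,(800,600)),"scene0.png"); np.save("scene.npy",P)
cv2.imwrite("sceneim.png",im[...,::-1])
st()
E
```

```text
0.1 [0.2044 0.6429 0.2367] [[0.953, -0.303, -0.0], [-0.303, -0.953, -0.001], [0.0, 0.001, -1.0]] 0.08770403732614251 [ 1.551  0.359  0.011 -0.    -1.224 -0.288]
```

View pics/top0.png

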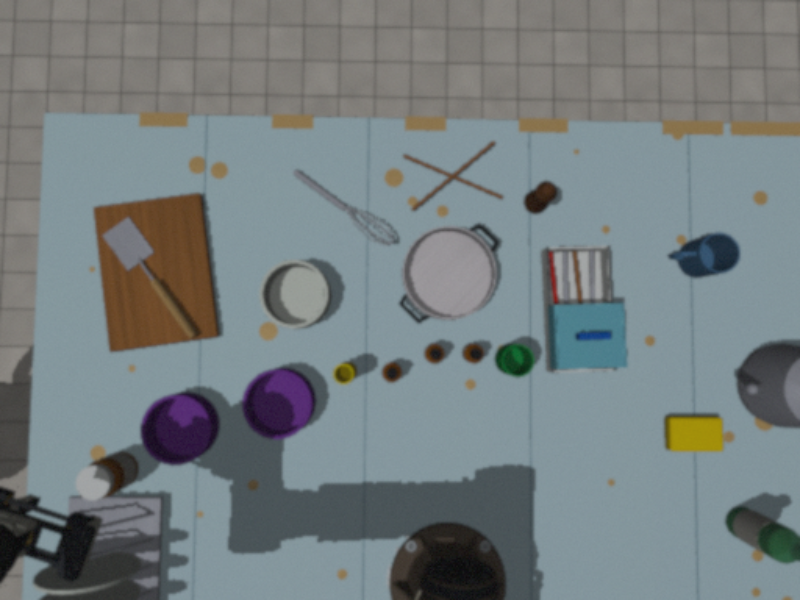

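View pics/scene0.png

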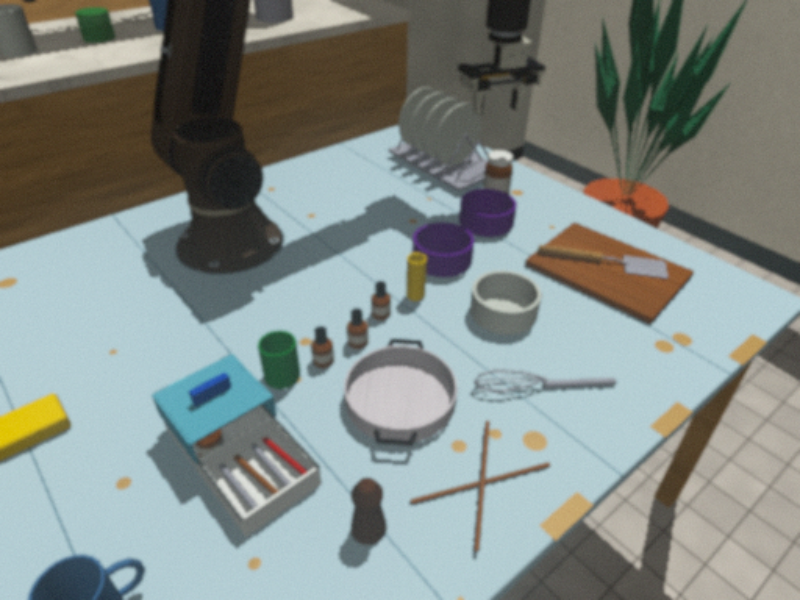

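The top view (800x600) shows the pan at (450,272), white bowl (297,292), beaker (345,372), spares (392,371), (436,352) and (473,352), tumbler (514,359), and caddy (580,335) with its cover toward the robot. There is no dish; the purple bowls at (280,403) and (180,428) are decoys. The scene view agrees and shows a bit of a jar under the cover edge.

```bash
cat >> h.py <<'E'
def rimfit(P,cx,cy,r,h,w=0.012,tol=0.006):
    """fit circle to top-surface points at height h near radius r (mid-wall) of a guess"""
    for _ in range(6):
        D=np.hypot(P[...,0]-cx,P[...,1]-cy)
        m=(abs(P[...,2]-h)<tol)&(abs(D-r)<w)
        q=P[m]
        if len(q)<8: return None
        f=lambda c: np.hypot(q[:,0]-c[0],q[:,1]-c[1])-r
        from scipy.optimize import least_squares
        s=least_squares(f,[cx,cy],loss="soft_l1",f_scale=.002); cx,cy=s.x; w=max(w*.8,.006)
    return cx,cy,len(q),np.sqrt(np.mean(f([cx,cy])**2)),q[:,2].mean()
E
python3 - <<'E'
from h import *
P=np.load("top.npy")
def at(u,v): return P[int(v*.64),int(u*.64)]
for n,u,v in [("pan",450,272),("bowl",297,292),("bk",345,368),("s0",392,371),("s1",436,352),("s2",473,352),("tum",514,359),("grip",593,336),("cov",575,355),("mill",540,195),("table",350,460)]: print(n,np.round(at(u,v),3))
for n,u,v,r,h in [("pan",450,272,.093,.04),("bowl",297,292,.064,.06),("tum",514,359,.03,.084),("bk",345,368,.018,.098)]:
    p=at(u,v); print(n,rimfit(P,p[0],p[1],r,h,.03))
from scipy.ndimage import label
z=P[...,2]
for n,u,v in [("bk",345,368),("s0",392,371),("s1",436,352),("s2",473,352)]:
    p=at(u,v); m=(np.hypot(P[...,0]-p[0],P[...,1]-p[1])<.035)&(z>.066)&(z<.11); q=P[m]; print(n,len(q),q.mean(0).round(4),q.min(0).round(3),q.max(0).round(3))
# cover top
g=at(575,355)
m=(abs(z-.092)<.006)&(np.hypot(P[...,0]-g[0],P[...,1]-g[1])<.12); q=P[m][:,:2].astype(np.float32); print("cover",len(q),cv2.minAreaRect(q), q.mean(0))
g=at(593,336)
m=(z>.107)&(z<.13)&(np.hypot(P[...,0]-g[0],P[...,1]-g[1])<.08); q=P[m]; print("fin",len(q),cv2.minAreaRect(q[:,:2].astype(np.float32)),q.mean(0))
E
```

```text
pan [ 0.627 -0.004  0.006]
bowl [0.584 0.312 0.009]
bk [0.428 0.213 0.008]
s0 [0.427 0.117 0.078]
s1 [0.464 0.03  0.077]
s2 [ 0.464 -0.04   0.079]
tum [ 0.45  -0.135  0.001]
grip [ 0.496 -0.259  0.12 ]
cov [ 0.46  -0.235  0.095]
mill [ 0.77  -0.167  0.098]
table [0.242 0.198 0.004]
pan (np.float64(0.6230689602044428), np.float64(0.0021231282969682887), 265, np.float64(0.00218502853287011), np.float64(0.040893141659862756))
bowl (np.float64(0.5757231678512206), np.float64(0.30842940923934203), 367, np.float64(0.002484994804980324), np.float64(0.06143374267728448))
tum (np.float64(0.4499767634141835), np.float64(-0.126267626697127), 100, np.float64(0.0013163539756085984), np.float64(0.08493020834699577))
bk (np.float64(0.42281429592635417), np.float64(0.20587672389169043), 62, np.float64(0.0013372261223498938), np.float64(0.09921940538083726))
bk 81 [0.4226 0.206  0.0943] [0.404 0.186 0.066] [0.442 0.226 0.104]
s0 43 [0.4228 0.115  0.0771] [0.412 0.105 0.071] [0.433 0.126 0.085]
s1 41 [0.4606 0.0306 0.0781] [0.452 0.021 0.073] [0.47  0.039 0.083]
s2 43 [ 0.4613 -0.0473  0.0774] [ 0.452 -0.059  0.068] [ 0.47  -0.037  0.083]
cover 1724 ((0.49407291412353516, -0.22494672238826752), (0.12845589220523834, 0.2186278998851776), 5.4355950355529785) [ 0.49600178 -0.25988346]
fin 98 ((0.4983198940753937, -0.26332125067710876), (0.013354281894862652, 0.05836879834532738), 3.761192798614502) [ 0.4981995  -0.26310834  0.11934196]
```

>>> {"op": "play_rows", "data": {"commands": [[1,0,0,0,-0.103],[1,0,0,0,-0.103],[1,0,0,0,-0.102],[1,0,0,0,0],[1,0,0,0,0]]}}

```text
time: 0.6
position: [0.2045, 0.6431, 0.2372]
tool_rot: [3.141, -0.004, -0.0]
contact_force: [-0.1, 0.2, 0.2]
finger_gap: 0.0876
grasp_force: 0.0
```

>>> {"op": "play_rows", "data": {"commands": [[1,29,39,0,0],[1,29,39,0,0],[1,29,39,0,0],[1,29,39,0,0],[1,29,39,0,0]]}}

```text
time: 1.1
position: [0.3503, 0.4466, 0.2377]
tool_rot: [-3.141, 0.003, -0.0]
contact_force: [0.2, 0.7, 0.0]
finger_gap: 0.0878
grasp_force: 0.0
```

>>> {"op": "play_rows", "data": {"commands": [[1,29,39,0,0],[1,29,39,0,0],[1,29,39,0,0],[1,29,39,0,0],[1,29,39,0,0]]}}

```text
time: 1.6
position: [0.4954, 0.2516, 0.2379]
tool_rot: [-3.141, 0.004, -0.001]
contact_force: [0.0, 0.5, 0.2]
finger_gap: 0.0877
grasp_force: 0.0
```

```bash
python3 - <<'E'
from h import *
P=np.load("top.npy"); z=P[...,2]
m=(abs(z-.094)<.006)&(abs(P[...,0]-.498)<.09)&(abs(P[...,1]+.263)<.08); q=P[m][:,:2].astype(np.float32); print(len(q),cv2.minAreaRect(q),q.mean(0),P[m][:,2].mean())
# per-edge: line fits
q=q[abs(q[:,0]-.498)<.075]
b=np.round((q[:,0])/.004); e=np.array([[q[b==k,0].mean(),q[b==k,1].max(),q[b==k,1].min()] for k in np.unique(b) if (b==k).sum()>20])
print(np.polyfit(e[1:-1,0],e[1:-1,1],1),np.polyfit(e[1:-1,0],e[1:-1,2],1),e[1:-1,1:].mean(0))
st()
E
```

```text
1773 ((0.49817073345184326, -0.2649872303009033), (0.12410102784633636, 0.13813024759292603), 2.4083805084228516) [ 0.4977765  -0.26323217] 0.09397493365716407
[ 0.04338765 -0.21872152] [ 0.04759828 -0.35553227] [-0.19711229 -0.33182603]
1.6 [0.4954 0.2516 0.2379] [[1.0, -0.002, 0.0], [-0.002, -1.0, 0.001], [0.0, -0.001, -1.0]] 0.08765051246943606 [ 0.822  0.162 -0.254  0.    -1.154  0.746]
```

>>> {"op": "play_rows", "data": {"commands": [[1,0,47,0,0],[1,0,47,0,0],[1,0,47,0,0],[1,0,47,0,0],[1,0,47,0,0]]}}

```text
time: 2.1
position: [0.4942, 0.0165, 0.2378]
tool_rot: [-3.141, 0.004, -0.001]
contact_force: [1.5, 0.2, 0.5]
finger_gap: 0.0877
grasp_force: 0.0
```

>>> {"op": "play_rows", "data": {"commands": [[1,0,47,0,0],[1,0,47,0,0],[1,0,47,0,0],[1,0,47,0,0],[1,0,47,0,0]]}}

```text
time: 2.6
position: [0.4944, -0.2186, 0.2379]
tool_rot: [3.142, -0.004, 0.001]
contact_force: [1.3, 0.6, 0.2]
finger_gap: 0.0875
grasp_force: 0.0
```

>>> {"op": "play_rows", "data": {"commands": [[1,3,46,0,0],[1,0,0,0,-0.046],[1,0,0,45,0],[1,0,0,45,0],[1,0,0,0,0]]}}

```text
time: 3.1
position: [0.4936, -0.2618, 0.1421]
tool_rot: [-3.138, -0.066, 0.016]
contact_force: [-0.6, 0.5, 0.2]
finger_gap: 0.0877
grasp_force: 0.0
```

```bash
python3 - <<'E'
from h import *
im,d,P=cloud("wrist"); save(im,"w1.png"); st()
z=P[...,2]; m=(z>.108)&(z<.13)&(abs(P[...,0]-.498)<.04)&(abs(P[...,1]+.264)<.045); q=P[m]; print(len(q),cv2.minAreaRect(q[:,:2].astype(np.float32)),q.mean(0))
E
```

```text
3.15 [ 0.4958 -0.2625  0.1457] [[0.999, 0.044, -0.006], [0.044, -0.999, 0.001], [-0.006, -0.001, -1.0]] 0.0874474014863349 [-0.138  0.254 -0.363 -0.    -0.96   1.753]
3002 ((0.4969216287136078, -0.2711505889892578), (0.0726160928606987, 0.01762901060283184), 89.3154525756836) [ 0.49848084 -0.26481325  0.11614241]
```

View pics/w1.png

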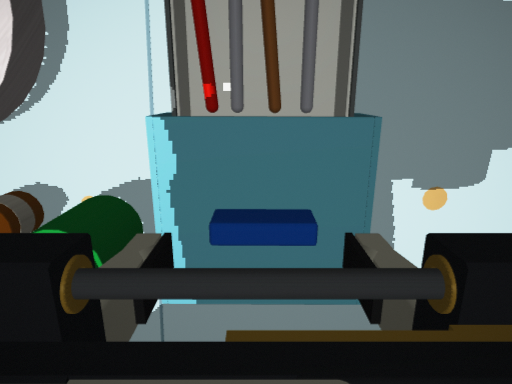

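The wrist view shows the fin at (263,227), centred between the fingers, so I'll go down and grip it along its length.

>>> {"op": "play_rows", "data": {"commands": [[1,2,1,37,0],[1,0,0,0,0],[0,0,0,0,0],[0,0,0,0,0],[0,0,0,0,0]], "force": 25}}

```text
time: 3.65
position: [0.5008, -0.2638, 0.1127]
tool_rot: [3.14, 0.073, 0.005]
contact_force: [0.6, -0.0, -0.4]
finger_gap: 0.0689
grasp_force: 0.0
```

>>> {"op": "play_rows", "data": {"commands": [[0,0,0,0,0],[0,0,0,0,0],[0,0,0,0,0],[0,0,0,0,0],[0,0,0,0,0]]}}

```text
time: 4.15
position: [0.5004, -0.2642, 0.1119]
tool_rot: [3.14, 0.073, 0.003]
contact_force: [-0.7, -2.2, 7.3]
finger_gap: 0.0597
grasp_force: 25.0
```

>>> {"op": "play_rows", "data": {"commands": [[0,8,0,0,0],[0,15,0,0,0],[0,15,0,0,0],[0,15,0,0,0],[0,15,0,0,0]]}}

```text
time: 4.65
position: [0.569, -0.2615, 0.1119]
tool_rot: [3.139, 0.073, 0.002]
contact_force: [-0.7, -4.3, 5.8]
finger_gap: 0.0595
grasp_force: 25.0
```

>>> {"op": "play_rows", "data": {"commands": [[0,15,0,0,0],[0,15,0,0,0],[0,14,0,0,0],[0,9,0,0,0],[0,0,0,0,0]]}}

```text
time: 5.15
position: [0.618, -0.2595, 0.1117]
tool_rot: [3.139, 0.072, -0.01]
contact_force: [-12.4, -4.1, 15.3]
finger_gap: 0.06
grasp_force: 25.0
```

>>> {"op": "play_rows", "data": {"commands": [[0,0,0,0,0],[1,0,0,0,0],[1,0,0,0,0],[1,0,0,0,0],[1,0,0,0,0]]}}

```text
time: 5.65
position: [0.6209, -0.2577, 0.1103]
tool_rot: [-3.141, -0.073, 0.0]
contact_force: [0.0, 0.4, 0.5]
finger_gap: 0.0851
grasp_force: 0.0
```

>>> {"op": "play_rows", "data": {"commands": [[1,0,0,-45,0],[1,0,0,-45,0],[0.4,-50,0,0,0],[0.4,-50,0,0,0],[0.4,-50,0,0,0]]}}

```text
time: 6.15
position: [0.4693, -0.2646, 0.2004]
tool_rot: [-3.141, -0.073, -0.001]
contact_force: [0.4, -0.6, 0.9]
finger_gap: 0.0689
grasp_force: 0.0
```

>>> {"op": "play_rows", "data": {"commands": [[0.4,-20,0,0,0.046],[0.4,0,-50,0,0],[0.4,0,-50,0,0],[0.4,0,-50,0,0],[0.4,0,0,0,0]]}}

```text
time: 6.65
position: [0.4512, -0.1113, 0.2011]
tool_rot: [-3.141, -0.009, -0.003]
contact_force: [0.2, -0.2, 0.7]
finger_gap: 0.0362
grasp_force: 0.0
```

```bash
python3 - <<'E'
from h import *
im,d,P=cloud("top"); np.save("top.npy",P); save(cv2.resize(im[130:320,100:420],(800,475)),"top1.png")
st(); z=P[...,2]
print("bowl",rimfit(P,.576,.308,.064,.062,.03),"tum",rimfit(P,.45,-.126,.03,.085,.02),"pan",rimfit(P,.623,.002,.093,.041,.03))
m=(z>.107)&(z<.13)&(abs(P[...,0]-.62)<.05)&(abs(P[...,1]+.26)<.05); q=P[m]; print("fin",len(q),q.mean(0),q[:,0].min(),q[:,0].max())
m=(z>.066)&(z<.1)&(abs(P[...,0]-.49)<.06)&(abs(P[...,1]+.264)<.07)
n,l=cv2.connectedComponents(m.astype(np.uint8))
for k in range(1,n):
    q=P[l==k]; print("cap",len(q),q.mean(0).round(4))
for p in [(.4228,.115),(.4606,.0306),(.4613,-.0473)]:
    m=(np.hypot(P[...,0]-p[0],P[...,1]-p[1])<.025)&(z>.066)&(z<.11); q=P[m]; print("sp",len(q),q.mean(0).round(4))
E
```

```text
6.7 [ 0.4512 -0.113   0.2011] [[1.0, 0.006, 0.001], [0.006, -1.0, 0.0], [0.001, -0.0, -1.0]] 0.03546958198144162 [ 0.179  0.036 -0.487 -0.    -1.046  1.397]
bowl (np.float64(0.5757042464793635), np.float64(0.30857771098348413), 365, np.float64(0.002472959536975572), np.float64(0.06167650053109179)) tum None pan (np.float64(0.6230923959332773), np.float64(0.001981775848600237), 271, np.float64(0.002102553930988066), np.float64(0.04139327542106974))
fin 104 [ 0.61419311 -0.25819095  0.1192019 ] 0.6072858277019879 0.6232919249055501
cap 52 [ 0.5222 -0.2924  0.08  ]
sp 1 [0.433  0.117  0.0803]
sp 41 [0.4606 0.0305 0.0779]
sp 3 [ 0.4682 -0.0416  0.0792]
```

View pics/top1.png

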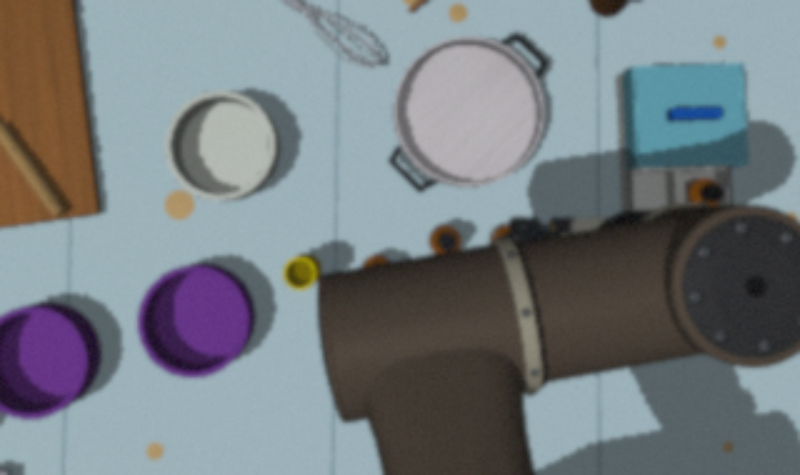

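The crop shows the cover open, with a jar at (708,190) in the far right pocket; the arm hides the rest. I'll look with the wrist camera.

>>> {"op": "play_rows", "data": {"commands": [[0.4,0,50,0,0],[0.4,0,50,0,0],[0.4,-10,40,-20,0],[0.4,-40,0,-25,0],[0.4,0,0,0,0]]}}

```text
time: 7.2
position: [0.3986, -0.2582, 0.2482]
tool_rot: [3.141, -0.006, 0.004]
contact_force: [1.1, -0.1, -0.5]
finger_gap: 0.0349
grasp_force: 0.0
```

```bash
python3 - <<'E'
from h import *
im,d,P=cloud("wrist"); np.save("w.npy",P); save(im,"w2.png"); st(); z=P[...,2]
m=(z>.107)&(z<.13)&(abs(P[...,0]-.62)<.05)&(abs(P[...,1]+.26)<.05); q=P[m]; print("fin",len(q),q.mean(0),cv2.minAreaRect(q[:,:2].astype(np.float32)))
m=(z>.066)&(z<.1)&(abs(P[...,0]-.49)<.06)&(abs(P[...,1]+.264)<.07)
n,l=cv2.connectedComponents(m.astype(np.uint8))
for k in range(1,n):
    q=P[l==k]
    if len(q)>20: print("cap",len(q),q.mean(0).round(4),np.argwhere(l==k).mean(0))
m=(abs(z-.041)<.005)&(P[...,0]<.60)&(P[...,0]>.4)&(abs(P[...,1]+.264)<.08); q=P[m][:,:2].astype(np.float32); print("walls",len(q),cv2.minAreaRect(q),q.min(0),q.max(0))
E
```

```text
7.25 [ 0.3997 -0.2575  0.247 ] [[1.0, -0.003, 0.003], [-0.003, -1.0, -0.001], [0.003, 0.001, -1.0]] 0.035234649691833785 [-0.157  0.016 -0.398  0.    -1.154  1.725]
fin 0 [nan nan nan] ((0.0, 0.0), (0.0, 0.0), 0.0)
cap 56 [ 0.5495 -0.1975  0.0809] [  5.5   183.625]
cap 565 [ 0.5204 -0.2935  0.0786] [ 43.32212389 297.08672566]
cap 464 [ 0.4591 -0.2962  0.0788] [115.99353448 298.16163793]
walls 6256 ((0.4949260354042053, -0.26311859488487244), (0.13791324198246002, 0.1319122016429901), 2.2431576251983643) [ 0.4238851  -0.33110785] [ 0.564023  -0.1949759]<stdin>:3: RuntimeWarning: Mean of empty slice.
  ret = um.true_divide(
```

View pics/w2.png

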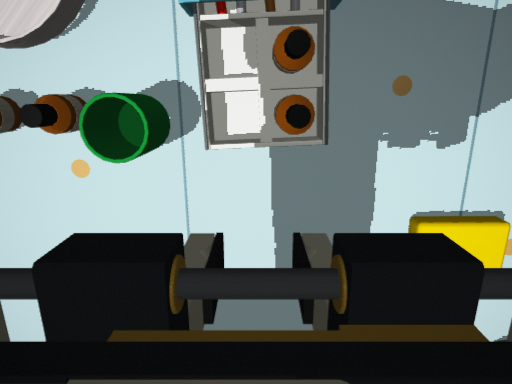

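The jars stand in the right-hand pockets, at (295,48) and (296,116), so pockets 1 and 3 on the left are empty. Next I'll find the pocket centres from the wall rims.

```bash
python3 - <<'E'
from h import *
P=np.load("w.npy"); z=P[...,2]; a=.045
# caddy-aligned coords (about origin 0)
X=P[...,0]*np.cos(a)+P[...,1]*np.sin(a); Y=-P[...,0]*np.sin(a)+P[...,1]*np.cos(a)
w=(abs(z-.042)<.004)
def runs(v,m):
    h=np.bincount(np.round(v[m]*500).astype(int)-0) if v[m].min()>0 else None
    return h
m=w&(P[...,1]>-.25)&(P[...,1]<-.215)&(X>.39)&(X<.57)
h=np.histogram(X[m],np.arange(.40,.57,.002)); print("X",[(round(float(e),3),int(c)) for c,e in zip(*h) if c>15])
m=w&(P[...,0]>.44)&(P[...,0]<.475)
h=np.histogram(Y[m],np.arange(-.37,-.19,.002)); print("Y",[(round(float(e),3),int(c)) for c,e in zip(*h) if c>15])
E
```

```text
X [(0.414, 65), (0.416, 65), (0.418, 38), (0.472, 68), (0.474, 67), (0.476, 66), (0.478, 71), (0.48, 67), (0.482, 63), (0.536, 81), (0.538, 84), (0.54, 72)]
Y [(-0.35, 57), (-0.348, 97), (-0.346, 32), (-0.3, 18), (-0.294, 16), (-0.292, 66), (-0.29, 63), (-0.288, 65), (-0.286, 66), (-0.284, 63), (-0.282, 41), (-0.228, 71), (-0.226, 77), (-0.224, 44)]
```

>>> {"op": "play_rows", "data": {"commands": [[0.37,15,-48,0,0],[0.37,15,-48,0,0],[0.37,15,-48,0,0],[0.37,15,-48,0,0],[0.37,2,-18,0,0]]}}

```text
time: 7.75
position: [0.4638, -0.0438, 0.245]
tool_rot: [-3.141, -0.004, 0.0]
contact_force: [-0.3, 0.1, 0.0]
finger_gap: 0.0321
grasp_force: 0.0
```

>>> {"op": "play_rows", "data": {"commands": [[0.37,0,0,45,0],[0.37,0,0,40,0],[0.37,0,0,0,0],[0.37,0,0,0,0],[0.37,0,0,0,0]]}}

```text
time: 8.25
position: [0.4639, -0.047, 0.1624]
tool_rot: [-3.142, -0.0, -0.004]
contact_force: [-0.5, 0.2, 0.6]
finger_gap: 0.0326
grasp_force: 0.0
```

>>> {"op": "play_rows", "data": {"commands": [[0.37,-2,0,40,0],[0.37,0,0,40,0],[0.37,0,0,19,0],[0.37,0,0,0,0],[0,0,0,0,0]], "force": 20}}

```text
time: 8.75
position: [0.4619, -0.0468, 0.0632]
tool_rot: [-3.141, -0.001, -0.003]
contact_force: [0.5, 0.5, 0.3]
finger_gap: 0.0286
grasp_force: 0.0
```

>>> {"op": "play_rows", "data": {"commands": [[0,0,0,0,0],[0,0,0,0,0],[0,0,0,0,0],[0,0,0,0,0],[0,0,0,0,0]]}}

```text
time: 9.25
position: [0.4621, -0.0467, 0.0634]
tool_rot: [-3.141, -0.002, -0.006]
contact_force: [0.4, -0.8, 8.3]
finger_gap: 0.0215
grasp_force: 20.0
```

>>> {"op": "play_rows", "data": {"commands": [[0,0,0,-20,0],[0,0,0,-40,0],[0,0,0,-40,0],[0,0,0,-20,0],[0,0,0,0,0]]}}

```text
time: 9.75
position: [0.4624, -0.0465, 0.1855]
tool_rot: [-3.14, -0.001, -0.011]
contact_force: [0.9, -0.6, -0.6]
finger_gap: 0.0214
grasp_force: 20.0
```

>>> {"op": "play_rows", "data": {"commands": [[0,14,46,0,0],[0,14,46,0,0],[0,14,46,0,0],[0,14,46,0,0],[0,1,2,0,0]]}}

```text
time: 10.25
position: [0.5178, -0.2372, 0.1803]
tool_rot: [3.141, -0.006, -0.002]
contact_force: [-0.6, 0.9, -1.3]
finger_gap: 0.0212
grasp_force: 20.0
```

>>> {"op": "play_rows", "data": {"commands": [[0,0,0,30,0],[0,0,0,25,0],[0,0,0,0,0],[0,0,0,0,0],[0,0,0,0,0]]}}

```text
time: 10.75
position: [0.5183, -0.2329, 0.1279]
tool_rot: [3.141, 0.002, 0.003]
contact_force: [-0.6, -0.9, -0.6]
finger_gap: 0.0217
grasp_force: 20.0
```

```bash
python3 - <<'E'
from h import *
st()
E
```

```text
10.75 [ 0.5183 -0.2329  0.1279] [[1.0, 0.001, 0.002], [0.001, -1.0, -0.001], [0.002, 0.001, -1.0]] 0.021698327808219054 [-0.078  0.28  -0.374  0.    -0.915  1.649]
```

>>> {"op": "play_rows", "data": {"commands": [[0,1,0,20,0],[0,0,0,18,0],[0,0,0,12,0],[0,0,0,8,0],[0,0,0,1,0]]}}

```text
time: 11.25
position: [0.5187, -0.233, 0.0676]
tool_rot: [3.141, 0.001, 0.0]
contact_force: [-0.8, 0.2, -1.1]
finger_gap: 0.0214
grasp_force: 20.0
```

>>> {"op": "play_rows", "data": {"commands": [[0,0,0,1,0],[0,0,0,0,0],[0.37,0,0,0,0],[0.37,0,0,0,0],[0.37,0,0,0,0]]}}

```text
time: 11.75
position: [0.5185, -0.2329, 0.0667]
tool_rot: [-3.142, -0.0, -0.0]
contact_force: [0.1, -0.2, -0.2]
finger_gap: 0.0322
grasp_force: 0.0
```

>>> {"op": "play_rows", "data": {"commands": [[0.37,0,0,-40,0],[0.37,0,0,-40,0],[0.37,0,0,-30,0],[0.37,-14,-46,0,0],[0.37,-14,-46,0,0]]}}

```text
time: 12.25
position: [0.4906, -0.1407, 0.1774]
tool_rot: [-3.141, 0.005, -0.003]
contact_force: [0.4, 1.4, -0.9]
finger_gap: 0.0322
grasp_force: 0.0
```

>>> {"op": "play_rows", "data": {"commands": [[0.37,-14,-46,0,0],[0.37,-14,-46,0,0],[0.37,-2,-46,0,0],[0.37,0,-33,0,0],[0.37,0,0,0,0]]}}

```text
time: 12.75
position: [0.4606, 0.0332, 0.1771]
tool_rot: [-3.141, -0.007, -0.002]
contact_force: [0.6, 0.2, 0.3]
finger_gap: 0.0324
grasp_force: 0.0
```

>>> {"op": "play_rows", "data": {"commands": [[0.37,0,2,40,0],[0.37,0,0,40,0],[0.37,0,0,24,0],[0.37,0,0,10,0],[0.37,0,0,0,0]]}}

```text
time: 13.25
position: [0.4598, 0.0273, 0.0616]
tool_rot: [3.14, -0.0, -0.004]
contact_force: [1.2, -0.3, 0.6]
finger_gap: 0.0327
grasp_force: 0.0
```

>>> {"op": "play_rows", "data": {"commands": [[0,0,0,0,0],[0,0,0,0,0],[0,0,0,0,0],[0,0,0,0,0],[0,0,0,0,0]]}}

```text
time: 13.75
position: [0.4613, 0.0284, 0.0636]
tool_rot: [-3.141, -0.001, -0.003]
contact_force: [-0.4, 1.0, 7.4]
finger_gap: 0.0214
grasp_force: 19.9
```

>>> {"op": "play_rows", "data": {"commands": [[0,0,0,-20,0],[0,0,0,-40,0],[0,0,0,-40,0],[0,0,0,-20,0],[0,0,0,0,0]]}}

```text
time: 14.25
position: [0.462, 0.0287, 0.1859]
tool_rot: [-3.139, -0.001, -0.009]
contact_force: [0.4, -0.1, -0.8]
finger_gap: 0.0216
grasp_force: 19.9
```

>>> {"op": "play_rows", "data": {"commands": [[0,0,48,0,0],[0,0,48,0,0],[0,0,48,0,0],[0,0,48,0,0],[0,-2,48,0,0]]}}

```text
time: 14.75
position: [0.4576, -0.2136, 0.1817]
tool_rot: [-3.141, -0.001, 0.002]
contact_force: [1.6, 0.9, -0.9]
finger_gap: 0.0213
grasp_force: 19.9
```

>>> {"op": "play_rows", "data": {"commands": [[0,0,26,0,0],[0,0,0,30,0],[0,0,0,25,0],[0,0,0,0,0],[0,0,0,0,0]]}}

```text
time: 15.25
position: [0.458, -0.238, 0.1272]
tool_rot: [3.142, 0.001, -0.003]
contact_force: [0.0, -0.1, 0.4]
finger_gap: 0.0215
grasp_force: 19.9
```

Target is (.458, -.235), so shift y by +3 mm and lower.

>>> {"op": "play_rows", "data": {"commands": [[0,0,-3,20,0],[0,0,0,18,0],[0,0,0,12,0],[0,0,0,8,0],[0,0,0,1,0]]}}

```text
time: 15.75
position: [0.4585, -0.2348, 0.0684]
tool_rot: [3.142, 0.001, -0.001]
contact_force: [-0.1, -0.4, 0.1]
finger_gap: 0.0215
grasp_force: 19.9
```

>>> {"op": "play_rows", "data": {"commands": [[0,0,0,1,0],[0,0,0,0,0],[0.37,0,0,0,0],[0.37,0,0,0,0],[0.37,0,0,0,0]]}}

```text
time: 16.25
position: [0.4587, -0.235, 0.0679]
tool_rot: [3.141, 0.0, 0.001]
contact_force: [1.0, -0.5, 0.2]
finger_gap: 0.0317
grasp_force: 0.0
```

>>> {"op": "play_rows", "data": {"commands": [[0.37,0,0,-40,0],[0.37,0,0,-40,0],[0.37,0,0,-40,0],[0.37,-40,-20,-40,0],[0.37,-20,0,-20,0]]}}

```text
time: 16.75
position: [0.4044, -0.2177, 0.2435]
tool_rot: [3.141, 0.001, 0.005]
contact_force: [0.1, 0.0, 0.2]
finger_gap: 0.0323
grasp_force: 0.0
```

```bash
python3 - <<'E'
from h import *
im,d,P=cloud("wrist"); np.save("w.npy",P); save(im,"w3.png"); st(); z=P[...,2]
m=(z>.066)&(z<.11)&(abs(P[...,0]-.49)<.06)&(abs(P[...,1]+.264)<.07)
n,l=cv2.connectedComponents(m.astype(np.uint8))
for k in range(1,n):
    q=P[l==k]
    if len(q)>20: print("cap",len(q),q.mean(0).round(4),np.percentile(q[:,2],90))
im,d,P=cloud("top"); np.save("top.npy",P)
print("bowl",rimfit(P,.576,.308,.064,.062,.03),"pan",rimfit(P,.623,.002,.093,.041,.03))
E
```

```text
16.8 [ 0.4032 -0.2183  0.2463] [[1.0, 0.001, 0.006], [0.001, -1.0, -0.001], [0.006, 0.001, -1.0]] 0.03224912549018659 [-6.400e-02 -1.700e-02 -4.320e-01  1.000e-03 -1.149e+00  1.635e+00]
cap 59 [ 0.5495 -0.1986  0.0824] 0.09111076900691478
cap 613 [ 0.5205 -0.2929  0.0784] 0.08025086777467316
cap 554 [ 0.5161 -0.2338  0.0788] 0.0801113903784347
cap 509 [ 0.4591 -0.2954  0.0783] 0.08002773435897331
cap 453 [ 0.4569 -0.2338  0.079 ] 0.08000595012503424
bowl (np.float64(0.5757624508226767), np.float64(0.3085230312683101), 360, np.float64(0.0024672732114016313), np.float64(0.06165664295578546)) pan (np.float64(0.6229810772665676), np.float64(0.0020452850723902626), 280, np.float64(0.0021471096684906664), np.float64(0.04133492531405724))
```

View pics/w3.png

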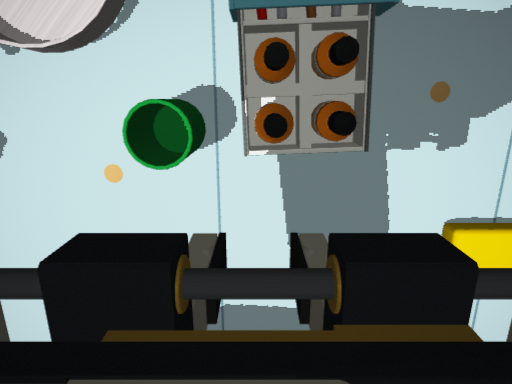

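All four pockets are filled and every cap is level at z≈0.080. Now I'll shut the cover.

>>> {"op": "play_rows", "data": {"commands": [[1,43,8,0,0],[1,43,8,0,0],[1,43,8,0,0],[1,43,8,0,0],[1,41,8,0,-0.046]]}}

```text
time: 17.35
position: [0.62, -0.2586, 0.2395]
tool_rot: [-3.14, -0.073, 0.002]
contact_force: [0.3, 0.5, -0.2]
finger_gap: 0.067
grasp_force: 0.0
```

>>> {"op": "play_rows", "data": {"commands": [[1,0,0,40,0],[1,0,0,40,0],[1,0,0,0,0],[1,0,0,0,0],[1,0,0,0,0]]}}

```text
time: 17.85
position: [0.6194, -0.2587, 0.1633]
tool_rot: [3.139, 0.073, 0.005]
contact_force: [-0.2, -0.4, 1.3]
finger_gap: 0.0874
grasp_force: 0.0
```

```bash
python3 - <<'E'
from h import *
im,d,P=cloud("wrist");  st(); z=P[...,2]
m=(z>.112)&(z<.125)&(abs(P[...,0]-.62)<.03)&(abs(P[...,1]+.26)<.04); q=P[m]; print("fin",len(q),q.mean(0) if len(q) else 0,q.min(0),q.max(0))
E
```

```text
17.9 [ 0.6195 -0.2587  0.1636] [[0.999, 0.046, 0.004], [0.046, -0.999, -0.001], [0.004, 0.001, -1.0]] 0.08769971865848349 [-1.050e-01  4.010e-01 -9.900e-02  1.000e-03 -1.067e+00  1.722e+00]
fin 2176 [ 0.61513674 -0.26004909  0.11668879] [ 0.60620178 -0.29012019  0.11202197] [ 0.622327   -0.23058074  0.11942596]
```

>>> {"op": "play_rows", "data": {"commands": [[1,-4,1,40,0],[1,0,0,12,0],[0,0,0,0,0],[0,0,0,0,0],[0,0,0,0,0]], "force": 20}}

```text
time: 18.4
position: [0.6153, -0.2597, 0.1108]
tool_rot: [3.14, 0.073, 0.004]
contact_force: [-0.2, -0.9, 0.8]
finger_gap: 0.069
grasp_force: 0.0
```

>>> {"op": "play_rows", "data": {"commands": [[0,0,0,0,0],[0,0,0,0,0],[0,0,0,0,0],[0,0,0,0,0],[0,0,0,0,0]]}}

```text
time: 18.9
position: [0.615, -0.2598, 0.1103]
tool_rot: [3.14, 0.073, 0.003]
contact_force: [-0.4, -1.1, 6.8]
finger_gap: 0.0598
grasp_force: 20.0
```

>>> {"op": "play_rows", "data": {"commands": [[0,-8,0,0,0],[0,-15,0,0,0],[0,-15,0,0,0],[0,-15,0,0,0],[0,-15,0,0,0]]}}

```text
time: 19.4
position: [0.5472, -0.2625, 0.1103]
tool_rot: [3.14, 0.073, 0.005]
contact_force: [1.5, 2.0, 6.8]
finger_gap: 0.0601
grasp_force: 20.0
```

>>> {"op": "play_rows", "data": {"commands": [[0,-15,0,0,0],[0,-15,0,0,0],[0,-12,0,0,0],[0,-8,0,0,0],[0,-3,0,0,0]]}}

```text
time: 19.9
position: [0.4938, -0.2647, 0.1102]
tool_rot: [3.141, 0.073, 0.005]
contact_force: [1.5, 5.6, 6.9]
finger_gap: 0.0596
grasp_force: 20.0
```

>>> {"op": "play_rows", "data": {"commands": [[0,-2,0,0,0],[0,-2,0,0,0],[0,-2,0,0,0],[0,0,0,0,0],[0,0,0,0,0]]}}

```text
time: 20.4
position: [0.4909, -0.2648, 0.1103]
tool_rot: [3.14, 0.074, 0.011]
contact_force: [6.4, 4.5, 1.9]
finger_gap: 0.06
grasp_force: 20.0
```

Shut: the cover travelled 124 mm, with about 6 N at the stop. Release it and go to the bowl's +y wall.

>>> {"op": "play_rows", "data": {"commands": [[1,0,0,0,0],[1,0,0,0,0],[1,0,0,0,0],[1,0,0,-45,0],[1,0,0,-45,0.046]]}}

```text
time: 20.9
position: [0.4859, -0.2652, 0.1986]
tool_rot: [-3.141, 0.001, 0.007]
contact_force: [1.7, -0.7, 0.9]
finger_gap: 0.087
grasp_force: 0.0
```

>>> {"op": "play_rows", "data": {"commands": [[0.4,6,-48,0,0],[0.4,6,-48,0,0],[0.4,6,-48,0,0],[0.4,6,-48,0,0],[0.4,6,-48,0,0]]}}

```text
time: 21.4
position: [0.5168, -0.0237, 0.199]
tool_rot: [3.142, -0.0, -0.0]
contact_force: [1.3, 0.0, 0.3]
finger_gap: 0.053
grasp_force: 0.0
```

>>> {"op": "play_rows", "data": {"commands": [[0.4,6,-48,0,0],[0.4,6,-48,0,0],[0.4,6,-48,0,0],[0.4,6,-48,0,0],[0.4,6,-48,0,0]]}}

```text
time: 21.9
position: [0.5469, 0.2164, 0.1989]
tool_rot: [3.141, 0.0, -0.0]
contact_force: [0.4, 0.3, 0.9]
finger_gap: 0.0351
grasp_force: 0.0
```

```bash
python3 - <<'E'
from h import *
st()
im,d,P=cloud("top"); np.save("top.npy",P); z=P[...,2]
print("bowl",rimfit(P,.576,.308,.064,.062,.03),"pan",rimfit(P,.623,.002,.093,.041,.03),"tum",rimfit(P,.45,-.126,.03,.085,.02))
im,d,P=cloud("wrist"); print("bowl",rimfit(P,.576,.308,.064,.062,.03))
E
```

```text
21.9 [0.5469 0.2164 0.1989] [[1.0, 0.0, -0.0], [0.0, -1.0, -0.0], [-0.0, 0.0, -1.0]] 0.03510932200758191 [ 0.709  0.245 -0.241  0.    -1.085  0.862]
bowl None pan (np.float64(0.6230564587891386), np.float64(0.0020792519064127208), 279, np.float64(0.002194242682529253), np.float64(0.04105976884858916)) tum (np.float64(0.4500449268481415), np.float64(-0.1262304574036172), 95, np.float64(0.0013025277152732512), np.float64(0.08536480284867287))
bowl (np.float64(0.5750755717337711), np.float64(0.3086613713995868), 4464, np.float64(0.002399514895937365), np.float64(0.05881237679804781))
```

>>> {"op": "play_rows", "data": {"commands": [[0.4,7,-40,0,0],[0.4,7,-40,0,0],[0.4,7,-40,0,0],[0.4,7,-37,0,0],[0.4,0,0,40,0]]}}

```text
time: 22.5
position: [0.5784, 0.3775, 0.1631]
tool_rot: [-3.136, -0.006, -0.013]
contact_force: [0.2, -0.0, 0.9]
finger_gap: 0.035
grasp_force: 0.0
```

>>> {"op": "play_rows", "data": {"commands": [[0.4,0,0,40,0],[0.4,0,0,0,0],[0.4,0,0,0,0],[0.4,0,0,0,0],[0.4,0,0,0,0]]}}

```text
time: 23.0
position: [0.5763, 0.3723, 0.1216]
tool_rot: [-3.139, -0.0, -0.004]
contact_force: [0.6, 0.3, -1.0]
finger_gap: 0.0348
grasp_force: 0.0
```

```bash
python3 - <<'E'
from h import *
st()
im,d,P=cloud("top"); np.save("top.npy",P); z=P[...,2]
im,d,P=cloud("wrist"); print("bowl",rimfit(P,.576,.308,.064,.062,.03)); save(im,"w4.png")
E
```

```text
23.0 [0.5763 0.3723 0.1216] [[1.0, 0.0, 0.003], [0.0, -1.0, 0.003], [0.003, -0.003, -1.0]] 0.034820521329454054 [ 0.857  0.459 -0.11   0.001 -0.998  0.713]
bowl (np.float64(0.5746933268610505), np.float64(0.3097680942596159), 4917, np.float64(0.0023626678795776964), np.float64(0.058866552797607836))
```

View pics/w4.png

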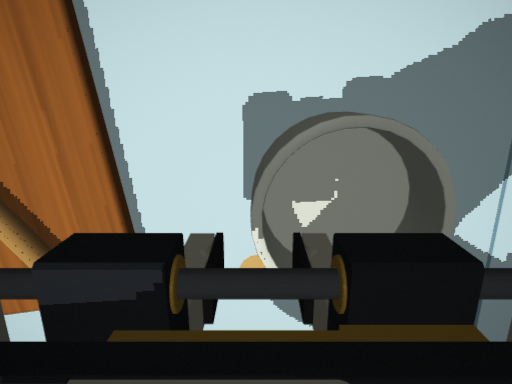

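The bowl's left wall at (258,215) lies between the fingers at 215 and 300. Descend and pinch.

>>> {"op": "play_rows", "data": {"commands": [[0.4,-1,0,35,0],[0.4,0,0,30,0],[0.4,0,0,10,0],[0.4,0,0,0,0],[0,0,0,0,0]], "force": 40}}

```text
time: 23.6
position: [0.575, 0.3723, 0.0454]
tool_rot: [-3.141, -0.001, -0.002]
contact_force: [-0.4, -0.1, -0.0]
finger_gap: 0.0311
grasp_force: 0.0
```

>>> {"op": "play_rows", "data": {"commands": [[0,0,0,0,0],[0,0,0,0,0],[0,0,0,0,0],[0,0,0,0,0],[0,0,0,0,0]]}}

```text
time: 24.1
position: [0.5746, 0.3724, 0.0452]
tool_rot: [-3.14, -0.001, -0.002]
contact_force: [-1.9, 0.8, 6.5]
finger_gap: 0.0095
grasp_force: 38.7
```

>>> {"op": "play_rows", "data": {"commands": [[0,0,0,-10,0],[0,0,0,-25,0],[0,0,0,-30,0],[0,0,0,-15,0],[0,0,0,0,0]]}}

```text
time: 24.6
position: [0.5752, 0.3726, 0.1266]
tool_rot: [-3.138, -0.0, -0.005]
contact_force: [-0.0, 0.2, -3.6]
finger_gap: 0.0091
grasp_force: 39.4
```

```bash
python3 - <<'E'
from h import *
st()
im,d,P=cloud("wrist"); save(im,"w5.png")
q=P[(np.hypot(P[...,0]-.576,P[...,1]-.309)<.085)&(P[...,2]>.125)&(P[...,2]<.16)]
u,s,v=np.linalg.svd(q-q.mean(0),full_matrices=False); print(len(q),q.mean(0),v[2])
print(rimfit(P,.576,.309,.064,.139,.03,.01))
E
```

```text
24.6 [0.5752 0.3726 0.1266] [[1.0, 0.0, 0.003], [0.0, -1.0, 0.003], [0.003, -0.003, -1.0]] 0.009080407775285496 [ 0.859  0.453 -0.107  0.    -1.007  0.712]
11525 [0.60892753 0.32391615 0.13760337] [-0.03434795 -0.04274647  0.99849535]
(np.float64(0.5777794328467595), np.float64(0.31099572761072075), 9933, np.float64(0.0029276462637454334), np.float64(0.13850762772621605))
```

>>> {"op": "play_rows", "data": {"commands": [[0,4,20,0,0],[0,6,36,0,0],[0,6,40,0,0],[0,6,40,0,0],[0,6,40,0,0]]}}

```text
time: 25.15
position: [0.601, 0.1931, 0.1218]
tool_rot: [3.14, -0.0, -0.005]
contact_force: [1.3, 0.3, -3.2]
finger_gap: 0.0098
grasp_force: 39.4
```

>>> {"op": "play_rows", "data": {"commands": [[0,6,40,0,0],[0,6,40,0,0],[0,6,34,0,0],[0,2,17,0,0],[0,0,0,0,0]]}}

```text
time: 25.65
position: [0.6212, 0.0618, 0.1222]
tool_rot: [3.141, -0.005, -0.005]
contact_force: [0.5, -0.4, -3.3]
finger_gap: 0.0092
grasp_force: 39.4
```

```bash
python3 - <<'E'
from h import *
st()
im,d,P=cloud("wrist"); save(im,"w5.png")
print("pan",rimfit(P,.623,.002,.093,.039,.03))
print("bowl",rimfit(P,.623,.002,.064,.139,.03,.01))
E
```

```text
25.65 [0.6212 0.0618 0.1222] [[1.0, -0.003, -0.003], [-0.003, -1.0, -0.001], [-0.003, 0.001, -1.0]] 0.009156749674323672 [ 0.411  0.372 -0.25  -0.    -0.952  1.157]
pan (np.float64(0.6216662007138047), np.float64(0.0014671922185057905), 2538, np.float64(0.001939134178545628), np.float64(0.038506011936997035))
bowl (np.float64(0.6236206819459273), np.float64(-0.0005221777462401914), 8924, np.float64(0.0029441689274526156), np.float64(0.13512763688671373))
```

View pics/w5.png

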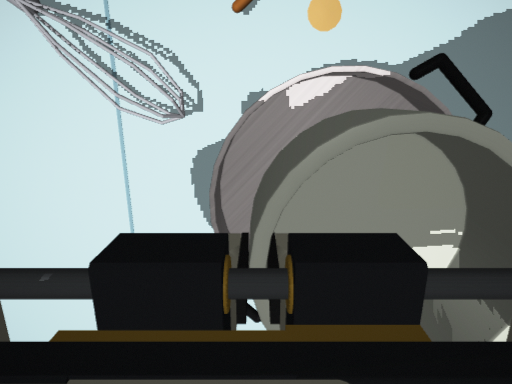

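The bowl is over the pan, with its centre within about 2 mm. Lower it.

>>> {"op": "play_rows", "data": {"commands": [[0,0,0,22,0],[0,0,0,20,0],[0,0,0,15,0],[0,0,0,8,0],[0,0,0,4,0]]}}

```text
time: 26.2
position: [0.6216, 0.0654, 0.0537]
tool_rot: [3.141, 0.002, -0.003]
contact_force: [-0.8, -0.1, -2.8]
finger_gap: 0.009
grasp_force: 39.4
```

>>> {"op": "play_rows", "data": {"commands": [[0,0,0,2,0],[0,0,0,1,0],[0,0,0,1,0],[0,0,0,0,0],[0,0,0,0,0]]}}

```text
time: 26.7
position: [0.6224, 0.0647, 0.0513]
tool_rot: [-3.141, -0.0, -0.001]
contact_force: [-0.4, -0.3, -3.0]
finger_gap: 0.0097
grasp_force: 39.4
```

>>> {"op": "play_rows", "data": {"commands": [[0,0,0,1,0],[0,0,0,1,0],[0,0,0,0,0],[0.15,0,0,0,0],[0.15,0,0,0,0]]}}

```text
time: 27.2
position: [0.6226, 0.0648, 0.0494]
tool_rot: [-3.141, -0.001, -0.002]
contact_force: [-0.1, 0.5, -0.4]
finger_gap: 0.0129
grasp_force: 0.0
```

>>> {"op": "play_rows", "data": {"commands": [[0.15,0,0,-3,0],[0.2,0,0,-8,0],[0.35,0,0,-30,0],[0.35,0,0,-45,0],[0.35,0,0,-45,0]]}}

```text
time: 27.7
position: [0.6218, 0.0644, 0.1815]
tool_rot: [3.141, 0.0, -0.002]
contact_force: [0.7, 0.8, 0.3]
finger_gap: 0.0301
grasp_force: 0.0
```

>>> {"op": "play_rows", "data": {"commands": [[1,-29,32,-5,0],[1,-29,32,-5,0],[1,-29,32,-5,0],[1,-29,32,-5,0],[1,-29,32,0,0]]}}

```text
time: 28.2
position: [0.4764, -0.0964, 0.2013]
tool_rot: [-3.142, -0.001, -0.003]
contact_force: [0.6, -1.8, 0.1]
finger_gap: 0.065
grasp_force: 0.0
```

```bash
python3 - <<'E'
from h import *
st()
im,d,P=cloud("top"); np.save("top.npy",P); save(im,"t.png"); z=P[...,2]
print("bowl",rimfit(P,.623,.002,.064,.067,.03),"pan",rimfit(P,.623,.002,.093,.041,.03),"tum",rimfit(P,.45,-.126,.03,.085,.02))
im,d,P=cloud("wrist"); save(im,"w6.png"); print("bowl",rimfit(P,.623,.002,.064,.063,.03),"pan",rimfit(P,.623,.002,.093,.039,.03),"tum",rimfit(P,.45,-.126,.03,.083,.02))
E
```

```text
28.2 [ 0.4764 -0.0964  0.2013] [[1.0, 0.001, 0.002], [0.001, -1.0, 0.0], [0.002, -0.0, -1.0]] 0.0649970846486101 [ 0.206  0.072 -0.448  0.    -1.048  1.365]
bowl (np.float64(0.6260007267816412), np.float64(0.0010004904597746412), 351, np.float64(0.0024474774089891004), np.float64(0.0666921958224504)) pan (np.float64(0.623001664725293), np.float64(0.0021005279741870765), 282, np.float64(0.0022781961224357596), np.float64(0.041427787401544444)) tum None
bowl (np.float64(0.6253766508171554), np.float64(-0.00048404451123437324), 2959, np.float64(0.002426690442223707), np.float64(0.06341479535057451)) pan (np.float64(0.6229499848228933), np.float64(0.0010084011765837133), 2179, np.float64(0.00202025074057736), np.float64(0.03807152641633824)) tum (np.float64(0.4495608924098959), np.float64(-0.12669530463182133), 1263, np.float64(0.0012977459656248282), np.float64(0.08214315868293807))
```

View pics/w6.png

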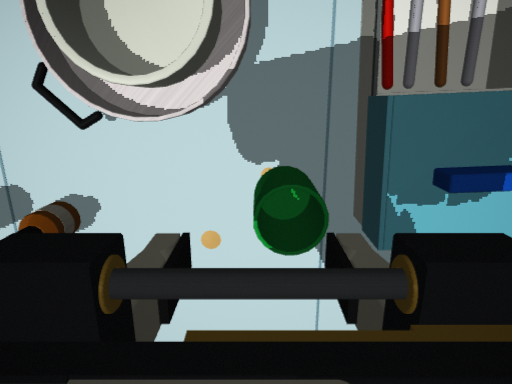

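Bowl is seated and centred; in the picture the tumbler is at (290,215). Now grasp the tumbler.

>>> {"op": "play_rows", "data": {"commands": [[0.9,-27,30,0,0],[0.9,0,0,40,0],[0.9,0,0,15,0],[0.9,0,0,0,0],[0.9,0,0,0,0]], "force": 12}}

```text
time: 28.8
position: [0.451, -0.1253, 0.1457]
tool_rot: [3.141, 0.001, 0.001]
contact_force: [0.6, 0.1, 0.2]
finger_gap: 0.0787
grasp_force: 0.0
```

>>> {"op": "play_rows", "data": {"commands": [[0.9,-1,1,35,0],[0.9,0,0,30,0],[0.9,0,0,10,0],[0.9,0,0,0,0],[0,0,0,0,0]]}}

```text
time: 29.3
position: [0.4506, -0.1262, 0.0713]
tool_rot: [3.141, 0.002, 0.003]
contact_force: [1.2, 0.3, -0.5]
finger_gap: 0.0751
grasp_force: 0.0
```

>>> {"op": "play_rows", "data": {"commands": [[0,0,0,0,0],[0,0,0,0,0],[0,0,0,0,0],[0,0,0,0,0],[0,0,0,0,0]]}}

```text
time: 29.8
position: [0.4505, -0.1263, 0.0712]
tool_rot: [3.141, 0.001, 0.004]
contact_force: [-0.0, -0.4, 7.7]
finger_gap: 0.0645
grasp_force: 12.0
```

>>> {"op": "play_rows", "data": {"commands": [[0,0,0,-20,0],[0,0,0,-40,0],[0,0,0,-40,0],[0,0,0,-20,0],[0,0,0,0,0]]}}

```text
time: 30.3
position: [0.451, -0.1263, 0.1935]
tool_rot: [-3.141, -0.001, -0.01]
contact_force: [0.3, 0.1, -0.7]
finger_gap: 0.0643
grasp_force: 12.0
```

>>> {"op": "play_rows", "data": {"commands": [[0,30,-20,0,0],[0,38,-28,0,0],[0,38,-28,0,0],[0,38,-28,0,0],[0,31,-23,0,0]]}}

```text
time: 30.8
position: [0.6254, 0.0023, 0.1886]
tool_rot: [3.141, 0.001, -0.002]
contact_force: [0.1, -0.7, -1.0]
finger_gap: 0.0645
grasp_force: 12.0
```

>>> {"op": "play_rows", "data": {"commands": [[0,0,0,30,0],[0,0,0,15,0],[0,0,0,0,0],[0,0,0,0,0],[0,0,0,0,0]]}}

```text
time: 31.3
position: [0.6247, 0.0006, 0.146]
tool_rot: [-3.141, -0.0, -0.002]
contact_force: [0.4, -0.9, -0.4]
finger_gap: 0.0644
grasp_force: 12.0
```

>>> {"op": "play_rows", "data": {"commands": [[0,0,0,25,0],[0,0,0,20,0],[0,0,0,10,0],[0,0,0,5,0],[0,0,0,2,0]]}}

```text
time: 31.8
position: [0.6247, 0.0007, 0.0834]
tool_rot: [-3.142, -0.0, -0.001]
contact_force: [1.0, -0.5, -0.1]
finger_gap: 0.0641
grasp_force: 12.0
```

>>> {"op": "play_rows", "data": {"commands": [[0,0,0,1,0],[0,0,0,1,0],[0,0,0,0,0],[0.85,0,0,0,0],[0.85,0,0,0,0]]}}

```text
time: 32.3
position: [0.6244, 0.0008, 0.0812]
tool_rot: [-3.141, -0.0, -0.001]
contact_force: [-0.7, -0.0, -1.1]
finger_gap: 0.0727
grasp_force: 0.0
```

>>> {"op": "play_rows", "data": {"commands": [[0.85,0,0,0,0],[0.85,0,0,-20,0],[0.85,0,0,-45,0],[0.85,0,0,-45,0],[0.7,0,0,-20,0]]}}

```text
time: 32.8
position: [0.626, 0.0008, 0.2156]
tool_rot: [-3.141, -0.001, -0.009]
contact_force: [1.6, 0.1, 0.1]
finger_gap: 0.0705
grasp_force: 0.0
```

>>> {"op": "play_rows", "data": {"commands": [[0.6,-35,-35,0,0],[0.6,-35,-35,0,0],[0.6,-35,-35,0,0],[0.6,-35,-35,0,0],[0.6,0,0,0,0]]}}

```text
time: 33.3
position: [0.4811, 0.1437, 0.2114]
tool_rot: [-3.14, -0.008, -0.001]
contact_force: [1.1, 0.3, 0.1]
finger_gap: 0.053
grasp_force: 0.0
```

```bash
python3 - <<'E'
from h import *
st()
im,d,P=cloud("top"); np.save("top.npy",P); save(cv2.resize(im[130:320,100:420],(800,475)),"top2.png")
print("bowl",rimfit(P,.623,.002,.064,.067,.03),"pan",rimfit(P,.623,.002,.093,.041,.03),"tum",rimfit(P,.625,0,.03,.097,.02),"bk",rimfit(P,.423,.206,.018,.099,.02))
im,d,P=cloud("wrist"); print("bowl",rimfit(P,.623,.002,.064,.063,.03),"tum",rimfit(P,.625,.0,.03,.094,.02),"bk",rimfit(P,.423,.206,.018,.097,.02))
E
```

```text
33.3 [0.4811 0.1437 0.2114] [[1.0, 0.005, 0.0], [0.005, -1.0, 0.002], [0.0, -0.002, -1.0]] 0.05296696738786136 [ 6.820e-01  9.200e-02 -4.000e-01 -1.000e-03 -1.077e+00  8.950e-01]
bowl (np.float64(0.6259683501398542), np.float64(0.0009967737824408956), 354, np.float64(0.0024604317953579413), np.float64(0.06673733171403147)) pan (np.float64(0.6231585110331951), np.float64(0.0020649194240422086), 277, np.float64(0.0021713607665069306), np.float64(0.041157452263801894)) tum (np.float64(0.62386766119758), np.float64(0.0003511140874951709), 96, np.float64(0.0013430317558668107), np.float64(0.09678033613388783)) bk None
bowl (np.float64(0.6256236488872601), np.float64(0.002969243275412949), 2967, np.float64(0.0024352097711948144), np.float64(0.06320838577961548)) tum (np.float64(0.6229879882520494), np.float64(0.0014292406426781976), 1240, np.float64(0.0012290905574258223), np.float64(0.09297657637585334)) bk None
```

View pics/top2.png

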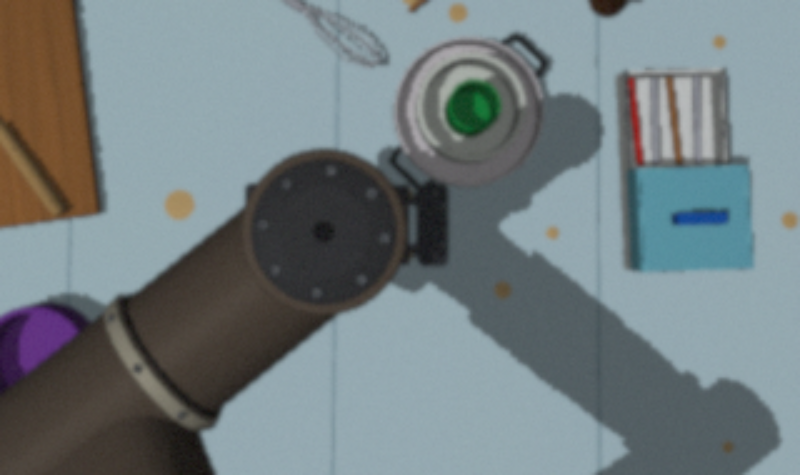

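The tumbler stands at (470,108), concentric in the bowl, and the cover is shut. Next the beaker at (.4228, .2059).

>>> {"op": "play_rows", "data": {"commands": [[0.65,-29,-31,0,0],[0.65,-29,-31,0,0],[0.65,0,0,35,0],[0.65,0,0,35,0],[0.65,0,0,0,0]]}}

```text
time: 33.9
position: [0.4245, 0.2003, 0.1371]
tool_rot: [3.136, -0.002, -0.009]
contact_force: [-0.7, -0.9, 0.8]
finger_gap: 0.0568
grasp_force: 0.0
```

>>> {"op": "play_rows", "data": {"commands": [[0.65,0,0,0,0],[0.65,0,0,0,0],[0.65,0,0,0,0],[0.65,0,0,0,0],[0.65,0,0,0,0]]}}

```text
time: 34.4
position: [0.4265, 0.2028, 0.1416]
tool_rot: [-3.141, 0.0, -0.001]
contact_force: [0.3, -0.6, -0.1]
finger_gap: 0.0568
grasp_force: 0.0
```

>>> {"op": "play_rows", "data": {"commands": [[0.65,-4,-3,25,0],[0.65,0,0,17,0],[0.65,0,0,6,0],[0.65,0,0,0,0],[0,0,0,0,0]]}}

```text
time: 34.9
position: [0.4227, 0.206, 0.0936]
tool_rot: [-3.141, -0.001, -0.001]
contact_force: [-0.7, -0.2, 1.1]
finger_gap: 0.0527
grasp_force: 0.0
```

>>> {"op": "play_rows", "data": {"commands": [[0,0,0,0,0],[0,0,0,0,0],[0,0,0,0,0],[0,0,0,0,0],[0,0,0,0,0]]}}

```text
time: 35.4
position: [0.4227, 0.2062, 0.0935]
tool_rot: [-3.141, -0.001, -0.002]
contact_force: [-0.8, 0.7, 6.1]
finger_gap: 0.0389
grasp_force: 12.0
```

>>> {"op": "play_rows", "data": {"commands": [[0,0,0,-20,0],[0,0,0,-40,0],[0,0,0,-40,0],[0,0,0,-30,0],[0,0,0,0,0]]}}

```text
time: 35.9
position: [0.4238, 0.207, 0.2271]
tool_rot: [-3.137, -0.001, -0.008]
contact_force: [-0.1, 1.3, -0.7]
finger_gap: 0.0392
grasp_force: 12.0
```

>>> {"op": "play_rows", "data": {"commands": [[0,25,25,0,0],[0,35,35,0,0],[0,35,35,0,0],[0,35,35,0,0],[0,35,35,0,0]]}}

```text
time: 36.4
position: [0.5878, 0.039, 0.2217]
tool_rot: [3.141, 0.0, -0.003]
contact_force: [0.8, 2.5, 0.3]
finger_gap: 0.0388
grasp_force: 12.0
```

>>> {"op": "play_rows", "data": {"commands": [[0,35,41,0,0],[0,0,0,0,0],[0,0,0,0,0],[0,0,0,0,0],[0,0,0,0,0]]}}

```text
time: 36.9
position: [0.619, 0.0036, 0.2228]
tool_rot: [-3.141, -0.002, 0.0]
contact_force: [-0.0, 0.0, -0.0]
finger_gap: 0.0387
grasp_force: 12.0
```

```bash
python3 - <<'E'
from h import *
st()
im,d,P=cloud("wrist"); save(im,"w7.png"); print("bowl",rimfit(P,.623,.002,.064,.063,.03),"tum",rimfit(P,.625,.0,.03,.094,.02))
E
```

```text
36.9 [0.619  0.0036 0.2228] [[1.0, 0.002, -0.0], [0.002, -1.0, 0.0], [-0.0, -0.0, -1.0]] 0.038712280653396394 [ 0.321  0.277 -0.139 -0.    -1.155  1.252]
bowl (np.float64(0.6254574750959923), np.float64(0.0009162685808721802), 3312, np.float64(0.0025216835805796887), np.float64(0.0635887069187939)) tum (np.float64(0.6232333398516221), np.float64(0.00022703213641267624), 797, np.float64(0.0012621242510182083), np.float64(0.09357537382349641))
```

View pics/w7.png

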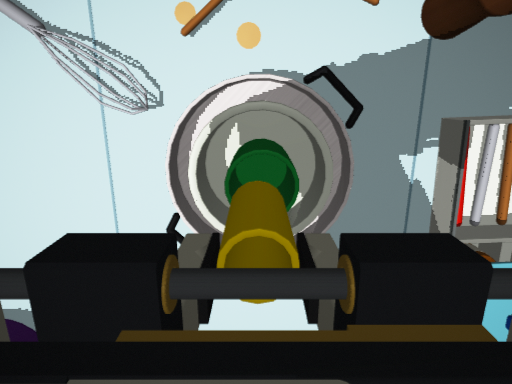

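The beaker at (258,235) hangs upright over the tumbler. Correct by a few mm and lower.

>>> {"op": "play_rows", "data": {"commands": [[0,5,3,20,0],[0,0,0,0,0],[0,0,0,0,0],[0,0,0,0,0],[0,0,0,0,0]]}}

```text
time: 37.45
position: [0.6249, 0.0, 0.2039]
tool_rot: [-3.141, -0.001, -0.002]
contact_force: [0.2, 0.1, -1.0]
finger_gap: 0.0393
grasp_force: 12.0
```

>>> {"op": "play_rows", "data": {"commands": [[0,0,0,25,0],[0,0,0,25,0],[0,0,0,20,0],[0,0,0,12,0],[0,0,0,6,0]]}}

```text
time: 37.95
position: [0.6245, -0.0004, 0.1142]
tool_rot: [3.141, 0.0, -0.001]
contact_force: [-0.3, -0.3, -0.4]
finger_gap: 0.0389
grasp_force: 12.0
```

>>> {"op": "play_rows", "data": {"commands": [[0,0,0,3,0],[0,0,0,1,0],[0,0,0,0,0],[0,0,0,0,0],[0,0,0,0,0]]}}

```text
time: 38.45
position: [0.625, -0.0003, 0.1115]
tool_rot: [-3.141, -0.0, -0.001]
contact_force: [0.3, 0.5, -0.9]
finger_gap: 0.0387
grasp_force: 12.0
```

>>> {"op": "play_rows", "data": {"commands": [[0,0,0,1,0],[0,0,0,1,0],[0,0,0,1,0],[0,0,0,0,0],[0.7,0,0,0,0]]}}

```text
time: 38.95
position: [0.6249, -0.0002, 0.1081]
tool_rot: [-3.141, -0.0, -0.001]
contact_force: [-0.4, -0.3, -0.3]
finger_gap: 0.0426
grasp_force: 0.0
```

>>> {"op": "play_rows", "data": {"commands": [[0.7,0,0,0,0],[0.7,0,0,0,0],[0.7,0,0,-15,0],[0.7,0,0,-45,0],[0.7,0,0,-45,0]]}}

```text
time: 39.45
position: [0.6239, -0.0006, 0.213]
tool_rot: [3.141, 0.0, -0.005]
contact_force: [1.5, 1.3, 0.3]
finger_gap: 0.0609
grasp_force: 0.0
```

>>> {"op": "play_rows", "data": {"commands": [[0.7,-35,-35,-10,0],[0.7,-35,-35,0,0],[0.7,-35,-35,0,0],[0.7,-35,-35,0,0],[0.7,0,-50,0,0]]}}

```text
time: 39.95
position: [0.4812, 0.1888, 0.2235]
tool_rot: [-3.141, 0.001, 0.001]
contact_force: [2.9, 0.3, 1.5]
finger_gap: 0.0611
grasp_force: 0.0
```

>>> {"op": "play_rows", "data": {"commands": [[0.7,0,-50,0,0],[0.7,0,-50,0,0],[0.7,0,0,0,0],[0.7,0,0,0,0],[0.7,0,0,0,0]]}}

```text
time: 40.45
position: [0.4847, 0.2887, 0.2225]
tool_rot: [3.141, 0.0, -0.001]
contact_force: [0.2, -0.3, -0.5]
finger_gap: 0.0614
grasp_force: 0.0
```

```bash
python3 - <<'E'
from h import *
st()
im,d,P=cloud("top"); z=P[...,2]; save(cv2.resize(im[130:320,100:420],(800,475)),"top3.png")
print("bowl",rimfit(P,.623,.002,.064,.067,.03),"pan",rimfit(P,.623,.002,.093,.041,.03),"tum",rimfit(P,.625,0,.03,.097,.02),"bk",rimfit(P,.625,0,.018,.115,.02))
m=(z>.107)&(z<.13)&(abs(P[...,0]-.5)<.04)&(abs(P[...,1]+.26)<.05); print("fin",P[m].mean(0))
p=(.4228,.115)
m=(np.hypot(P[...,0]-p[0],P[...,1]-p[1])<.025)&(z>.066)&(z<.11); print("s0",P[m].mean(0))
E
```

```text
40.45 [0.4847 0.2887 0.2225] [[1.0, 0.0, -0.001], [0.0, -1.0, -0.001], [-0.001, 0.001, -1.0]] 0.06137574204385615 [ 0.884  0.189 -0.258 -0.    -1.125  0.687]
bowl (np.float64(0.625973562035654), np.float64(0.0010862758098500512), 352, np.float64(0.0024558220120361423), np.float64(0.06681918864577784)) pan (np.float64(0.6230510234249227), np.float64(0.002101517492892833), 271, np.float64(0.0021513716998637477), np.float64(0.04159223145157238)) tum (np.float64(0.6238194969337936), np.float64(0.00037565459151938936), 97, np.float64(0.00135108437949143), np.float64(0.09643066552461975)) bk (np.float64(0.6244235309510813), np.float64(-3.5751998745540084e-05), 56, np.float64(0.0012638658027412616), np.float64(0.11461956731174668))
fin [ 0.49070822 -0.26125292  0.11959616]
s0 [0.42289173 0.11499436 0.07788836]
```

View pics/top3.png

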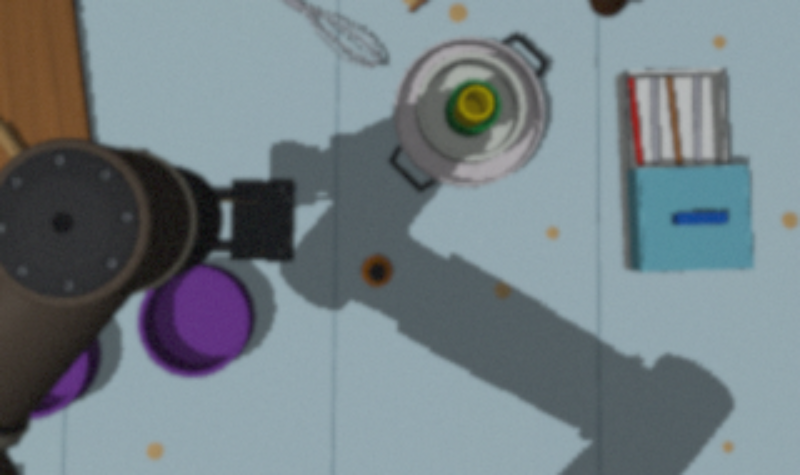

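Everything is nested (pan centre at (472,110)), the cover is shut, and the leftover spare stands at (377,270). Handing in.

```bash
python3 -c "
from workcell import *
print(job_done())"
```

```text
the job is handed in; nothing more can be done
None
```

The job is handed in, with no verdict shown: the bowl, tumbler and beaker are nested upright in the pan (there was no dish), spares fill the two empty pockets, the cover is shut, and the third spare stands upright on the table.

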